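Sort the weights, ring cutter and fuse tin back into their trays

TASK

Put the loose things back where they belong: the three calibration weights in the blue tray, the ring cutter in the yellow tray, and the green fuse tin in the red tray. In the blue tray the largest weight goes in the largest bay, the middle one in the middle bay and the smallest in the smallest bay; everything stands upright and flat on the floor of its bay, wholly inside the walls. Leave the petri dish and the timer where they are.

Things in the scene. Friction and masses are not known exactly. Their poses are not given: they have to be found in the camera images.
- big_weight: largest calibration weight: silvery steel, upright round body 38 mm across with a narrower head, 66 mm tall, 0.5 kg. Origin: centre of its underside, z up. Its straight body below about 40 mm grips well from any side.
- middle_weight: middle calibration weight: silvery steel, upright round body 29 mm across with a narrower head, 52 mm tall, 0.2 kg. Origin: centre of its underside, z up. Grip it from any side.
- small_weight: smallest calibration weight: brass-coloured, upright round body 23 mm across with a narrower head, 44 mm tall, 0.1 kg. Origin: centre of its underside, z up. Grip it from any side.
- ring_cutter: ring cutter: plain steel ring open at top and bottom, axis upright, 46 mm across, 29 mm high, 50 g. Origin: on its axis at the underside. Can be gripped across the outside.
- fuse_tin: flat dark green tin lying on its base: 44 mm along its own x, 64 mm along its own y, 20 mm high, 70 g; the lid does not come off. Origin: centre of its underside. Grip across the 44 mm.
- weight_tray: blue open tray fixed to the worktop, turned any way round: 153 mm (own x) by 61 mm (y), 11 mm high, walls, dividers and floor 3 mm thick. Three bays in a row along x, each 55 mm clear in y, centred on y = 0: largest, 55 mm clear in x, centre x = +46 mm; middle, 46 mm, x = -7.5 mm; smallest, 40 mm, x = -53.5 mm. Origin: centre of the underside; bay floors at z = 3 mm.
- cutter_tray: yellow plastic tray fixed to the worktop, a single square bay 62 x 62 mm clear, 11 mm high, walls and floor 3 mm thick, open on top. Origin: centre of the underside; floor at z = 3 mm. It may lie turned any way round.
- tin_tray: red plastic tray fixed to the worktop, a single bay 62 mm (own x) by 84 mm (own y) clear, 11 mm high, walls and floor 3 mm thick, open on top. Origin: centre of the underside; floor at z = 3 mm. The tin fits with its long side along the tray's long side (own y), either way round.
- petri_dish: bystander: covered clear round dish with beige contents, 63 mm across, 16 mm high, loose on the worktop. Origin: centre of its underside.
- timer: bystander: square white digital timer with green and red buttons, lying on its back, 66 x 66 mm, 19 mm high, loose on the worktop. Origin: centre of its underside.

How it is judged (in metres and radians):
At the end, for the whole second after the job is handed in: All released, at rest, upright within 0.08 rad, undersides within 3 mm of their own bay floor; centres (tray x, y) off the bay centre by at most 12, 12 mm for the largest weight and the cutter, 12, 16 for the middle and 12, 20 for the smallest weight, 13, 14 for the tin (x of big_weight in the frame of weight_tray between 0.034 and 0.058 m and y of big_weight in the frame of weight_tray between -0.012 and 0.012 m and z of big_weight in the frame of weight_tray between 0 and 0.006 m and angle between each of big_weight, middle_weight, small_weight, ring_cutter, fuse_tin's own z axis and vertical below 0.08 rad and linear speed of each of big_weight, middle_weight, small_weight, ring_cutter, fuse_tin below 0.02 m/s and x of middle_weight in the frame of weight_tray between -0.0195 and 0.0045 m and y of middle_weight in the frame of weight_tray between -0.016 and 0.016 m and z of middle_weight in the frame of weight_tray between 0 and 0.006 m and x of small_weight in the frame of weight_tray between -0.0655 and -0.0415 m and y of small_weight in the frame of weight_tray between -0.02 and 0.02 m and z of small_weight in the frame of weight_tray between 0 and 0.006 m and x of ring_cutter in the frame of cutter_tray between -0.012 and 0.012 m and y of ring_cutter in the frame of cutter_tray between -0.012 and 0.012 m and z of ring_cutter in the frame of cutter_tray between 0 and 0.006 m and x of fuse_tin in the frame of tin_tray between -0.013 and 0.013 m and y of fuse_tin in the frame of tin_tray between -0.014 and 0.014 m and z of fuse_tin in the frame of tin_tray between 0 and 0.006 m); the robot touches nothing.
It fails at once if the petri dish is moved by more than 25 mm (distance of petri_dish from where it was at the start of the episode above 0.025 m).
It fails at once if the timer is moved by more than 25 mm (distance of timer from where it was at the start of the episode above 0.025 m).
It also fails if it takes over 109 s, if anything falls off the work surface, if the arm or the gripper's body presses on something with over 40 N, if the wrist force passes 120 N, or if a joint passes its speed limit or range.

ROBOT

A 6-joint arm with a two-finger parallel gripper is mounted at the origin on a cart in front of the work surface, level with it; the furniture and walls round the work are solid. World frame = base frame: x ahead of the robot, y to its left, z up, the work surface at z = 0. Lengths are in mm, angles in rad, forces in N, time in s.
With the tool pointing down it reaches from about 400 to 925 mm from the base axis. Payload 12.5 kg.
Tool frame: the origin (TCP) lies on the front face of the gripper's body, between the roots of the fingers; the fingertips stand 78 mm ahead of it and the grasp point (between the pads) lies 59 mm ahead of it (env.nose_length is the distance from the TCP to the fingertips, in mm); z points along the fingers, y is the line along which they close (so a half turn about z gives the same grasp; the last joint's range is limited). The gripper opens to 95 mm and grips with 3 to 60 N. Pads are 20 mm wide; open, the fingers measure 119 mm over their backs; the gripper's body (75 mm by 180 mm) begins 59 mm behind the grasp point.
Start: joints at [1.039, 0.491, 1.559, -0, 1.092, -0.106], TCP at [258.138, 569.212, 292.261] pointing down, gripper open.
Joint ranges: [-3.1, 3.1], [-0.84, 2.19], [0.05, 2.79], [-1.13, 4.28], [0.06, 2.93], [-2.69, 2.69]. Speed limits (rad/s): [2.22, 2.22, 2.79, 3.14, 3.14, 3.14].

INTERFACE

Orientations are given as [roll, pitch, yaw] about the fixed x, y, z axes, in that order (R = Rz(yaw) Ry(pitch) Rx(roll)).
In Python, from cell import env gives the robot as it stands.
- The arm moves only by the tool jog_arm, never from a script. Its argument "motion" is a list of rows, each a list of 7 numbers: the turn, a rotation vector about the tool's x, y, z in degrees, then the shift along the tool's x, y, z in mm, then the finger opening in mm, from 0 to 95.1. In form: [[wx, wy, wz, x, y, z, hand], ...]. A call has 1 to 10 rows; each row shifts and turns the commanded pose from where the row before left it, along the tool's axes as they then stand; what a row does not reach is not made up. A row lasts 1/8 s, in which the tool goes at most 62.5 mm and 10.7 degrees, less where a joint would pass 70% of its speed; a pose out of reach is approached as far as the arm can. A call is refused whole if a number of a shift passes 62.5 or a number of a turn 10.7, either way. A call with a gripper value outside its range is refused whole. The fingers move at their own pace and stop on an object; the grip force is fixed at half the most. Time passes only in rows, so rows that do not move let the fingers close. It gives the time, the measured TCP pose, the force, the opening and the grip force at its end, in the units of the state.
- env.state(): the state, without advancing time (a new reading comes with each control period).
- env.read_camera(name): name is "side" or "top" or "wrist"; returns a dict with "color" (400x640x3 uint8, red, green, blue), "z_map" (400x640 float32, mm along the optical axis (not along the pixel's ray), 0 where there is no reading), "camera_matrix" (3x3 intrinsics, pixels), "world_to_cam" (4x4, takes a point from world to camera coordinates). Camera axes: x right, y up, looking along -z (the intrinsics and any distortion apply to the point x, -y, -z); pixel columns grow to the right and rows downward; lengths in mm; the calibration is good to about 2 mm. A picture is of the moment at which its call begins.
- env.job_done(): hands the job in; it is judged then, once.
Trained networks look in the newest picture that a camera, given by its name, has taken for a name from the list of things; names that differ only in an ending like _2 or _b are one class to them, and where a whole thing is asked for, a point or a joint stands for the part that bears it (a point fixed in the world has none). Each returns a list of dicts, best first, with "score" (0 to 1); they miss things now and then, are a little off and sometimes report something else, mostly with a low value. They report only what shows in the picture. A call takes as long as a camera call.
- env.recognise(camera, thing): "location" ([column, row] in pixels, amid what is visible of it).
The state is a dict: "t": time; "joints": joint angles; "qvel": joint speeds; "tau": joint torques, N m; "eef_pos": TCP position; "tcp_rot": TCP orientation; "ft_force": force on the tool from outside, world axes, zero at the start; "moment": the same for the moment, N m; "opening": opening from 0.0 (shut) to 1.0 (fully open); "grip_force": force on a finger pad.
Only numpy, scipy, OpenCV 4.12 (cv2) and the standard library are available. Lean on these libraries where they do the work, as an engineer would, in place of code of your own. Each camera call takes 0.05 s, during which the arm holds its last target. There are 200 camera calls.

## Working session

There is one attempt and no reset: what is moved stays moved. The work goes in short steps, Python scripts to look and compute and a tool call to move; the robot and the scene stay as the last step left them, time stands still between calls to the robot, and variables do not carry over. Pictures are saved under pics/ and viewed, at most 17 in all, crops included, and the job is handed in when it is done.

Besides the shell and the picture viewer there is one more tool, called after "Request:" as name(argument=value, ...), one argument or row to a line, values as JSON. jog_arm: Moves the arm, as the interface text tells. Its arguments: {"type":"object","properties":{"motion":{"type":"array"}},"required":["motion"]}

```bash
ls; mkdir -p pics
cat > h.py <<'E'
import numpy as np, cv2
from cell import env
def cloud(c):
    K=np.array(c["camera_matrix"]);z=c["z_map"].astype(float);v,u=np.mgrid[:z.shape[0],:z.shape[1]]
    P=np.stack([(u-K[0,2])/K[0,0]*z,-(v-K[1,2])/K[1,1]*z,-z],-1)
    T=np.linalg.inv(np.array(c["world_to_cam"]))
    W=P@T[:3,:3].T+T[:3,3]; W[z<=0]=np.nan; return W
def save(c,n): cv2.imwrite(f"pics/{n}.png",c["color"][:,:,::-1])
E
python3 - <<'E'
from h import *
s=env.state();print(s["eef_pos"],s["tcp_rot"],s["t"])
for n in("top","side"):
    c=env.read_camera(n);save(c,n);W=cloud(c);np.savez(n+".npz",W=W,color=c["color"])
    print(n,c["camera_matrix"],np.linalg.inv(c["world_to_cam"]).round(2))
    for t in "big_weight middle_weight small_weight ring_cutter fuse_tin weight_tray cutter_tray tin_tray petri_dish timer".split():
        print(t,[(np.round(r["location"]),round(r["score"],2),W[int(r["location"][1]),int(r["location"][0])].round()) for r in env.recognise(n,t)[:2]])
E
```

```text
pics
[258.04835865 569.06722867 291.64756532] [-3.14045589e+00 -1.29910505e-04  2.71579857e+00] 0.0
top [[513.12380399   0.         318.12686803]
 [  0.         513.12380399 196.41792193]
 [  0.           0.           1.        ]] [[ 2.00000e-02  1.00000e+00 -8.00000e-02  4.16380e+02]
 [-1.00000e+00  2.00000e-02 -1.00000e-02 -1.15740e+02]
 [-1.00000e-02  8.00000e-02  1.00000e+00  1.29725e+03]
 [ 0.00000e+00  0.00000e+00  0.00000e+00  1.00000e+00]]
big_weight [(array([342., 226.]), 0.6, array([ 440., -166.,   64.])), (array([458., 157.]), 0.32, array([ 619., -456.,   18.]))]
middle_weight []
small_weight []
ring_cutter [(array([388., 232.]), 0.47, array([ 430., -282.,   -2.]))]
fuse_tin [(array([451., 203.]), 0.6, array([ 505., -437.,   23.]))]
weight_tray [(array([293., 160.]), 0.63, array([609., -41.,   2.]))]
cutter_tray [(array([402., 180.]), 0.86, array([ 560., -319.,   -2.]))]
tin_tray [(array([349., 176.]), 0.91, array([ 570., -184.,    1.])), (array([344., 228.]), 0.42, array([ 435., -171.,   63.]))]
petri_dish [(array([458., 157.]), 0.77, array([ 622., -458.,   12.]))]
timer 
[... 641 characters left out ...]
5.]), 0.31, array([ 562., -314.,    6.]))]
ring_cutter [(array([361., 225.]), 0.65, array([ 578., -171.,    3.]))]
fuse_tin [(array([355., 310.]), 0.65, array([ 499., -450.,   21.]))]
weight_tray [(array([373., 266.]), 0.73, array([ 568., -317.,    2.])), (array([360., 192.]), 0.6, array([606., -30.,   4.]))]
cutter_tray [(array([370., 264.]), 0.74, array([ 562., -314.,    6.])), (array([271., 157.]), 0.26, array([392., 187.,  15.]))]
tin_tray [(array([362., 228.]), 0.93, array([ 576., -178.,    3.])), (array([303., 222.]), 0.38, array([ 436., -191.,   46.]))]
petri_dish [(array([422., 306.]), 0.72, array([ 628., -461.,   16.]))]
timer [(array([270., 154.]), 0.69, array([391., 208.,  17.]))]
```

View pics/top.png

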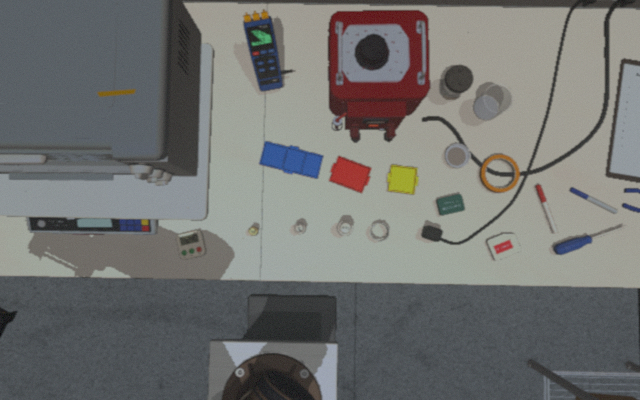

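View pics/side.png

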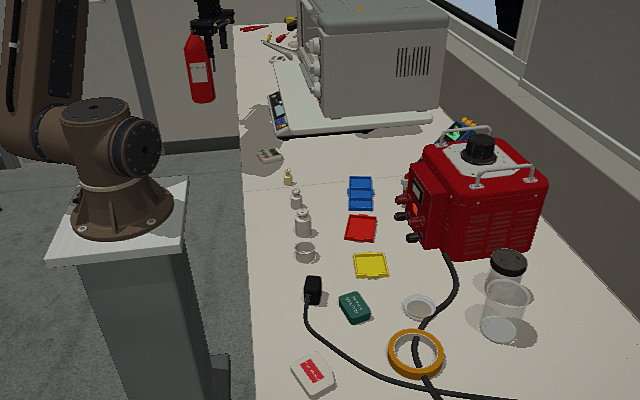

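The top view shows the small, middle and big weights at about (253,229), (300,227) and (345,227), and the ring at (380,230). The tin is at (451,204), the trays are at (291,160), (350,175) and (402,180), the dish is at (457,155) and the timer at (191,243). The red variac sits just behind the red tray, so I'll measure its clearance too.

```bash
cat >> h.py <<'E'
def plane(c,uv,z):
    K=np.array(c["camera_matrix"]);T=np.linalg.inv(np.array(c["world_to_cam"]))
    uv=np.atleast_2d(uv).astype(float)
    d=np.stack([(uv[:,0]-K[0,2])/K[0,0],-(uv[:,1]-K[1,2])/K[1,1],-np.ones(len(uv))],-1)@T[:3,:3].T
    return T[:3,3]+d*((z-T[2,3])/d[:,2])[:,None]
def tray(c,hue,z,roi=None):
    "min-area rectangle of the biggest blob of a colour, at height z: centre, long-side angle deg, sides"
    h=cv2.cvtColor(c["color"],cv2.COLOR_RGB2HSV)
    m=cv2.inRange(h,(hue[0],hue[2],hue[3]),(hue[1],255,255))
    if hue[0]==0: m|=cv2.inRange(h,(172,hue[2],hue[3]),(180,255,255))
    if roi: k=np.zeros_like(m);k[roi[1]:roi[3],roi[0]:roi[2]]=1;m*=k
    m=cv2.morphologyEx(m,cv2.MORPH_CLOSE,np.ones((5,5)))
    b=max(cv2.findContours(m,cv2.RETR_EXTERNAL,cv2.CHAIN_APPROX_NONE)[0],key=cv2.contourArea)
    P=plane(c,b[:,0],z)[:,:2].astype(np.float32)
    (x,y),_,_=r=cv2.minAreaRect(P);q=cv2.boxPoints(r);e=q[1]-q[0];f=q[2]-q[1]
    l=e if np.hypot(*e)>np.hypot(*f) else f
    return [round(float(v),1) for v in(x,y,np.degrees(np.arctan2(l[1],l[0]))%180,np.hypot(*e),np.hypot(*f))]
HUE=dict(blue=(105,125,120,60),red=(0,6,150,120),yellow=(24,36,150,120),green=(75,100,60,20))
def go(x,y,ztip,yaw):
    "tool-frame shift and turn to world tip goal, from the current pose"
    s=env.state();p=np.array(s["eef_pos"]);ya=s["tcp_rot"][2];d=np.array([x,y,ztip+78])-p
    tx=np.array([np.cos(ya),np.sin(ya),0]);ty=np.array([np.sin(ya),-np.cos(ya),0])
    w=(ya-np.radians(yaw)); w=(w+np.pi/2)%np.pi-np.pi/2
    print("shift",(d@tx).round(1),(d@ty).round(1),(-d[2]).round(1),"wz",np.degrees(w).round(1),"now tip",(p-[0,0,78]).round(1),np.degrees(s["tcp_rot"]).round(1),"j6",round(s["joints"][5],2))
E
python3 - <<'E'
from h import *
c=env.read_camera("top");W=cloud(c)
print("blue",tray(c,HUE["blue"],11,(255,135,330,185)))
print("red",tray(c,HUE["red"],11,(325,150,377,200)))
print("yellow",tray(c,HUE["yellow"],11,(380,155,425,205)))
print("tin",tray(c,HUE["green"],20,(430,185,472,220)))
for n,uv,z in(("s",(253,227),40),("m",(300,226),48),("b",(345,226),62),("ring",(380,230),29)):print(n,plane(c,uv,z).round(0))
# tall stuff per y-band: min x with z>80
for y in range(-350,200,50):
    for zz in(30,90,200,330):
        m=(abs(W[...,1]-y)<25)&(W[...,2]>zz)&(W[...,0]>480)
        print(y,zz,np.nanmin(W[...,0][m]).round() if m.any() else None,end=" | ")
    print()
print(np.nanmax(W[100:200,0:200,2]))
go(480,-110,300,90)
E
```

```text
blue [606.8, -35.8, 78.6, 67.6, 148.4]
red [572.2, -185.6, 70.3, 63.5, 94.1]
yellow [561.7, -317.9, 82.9, 64.9, 73.6]
tin [499.8, -435.7, 105.1, 59.9, 39.1]
s [[433.  51.  40.]]
m [[438. -65.  48.]]
b [[ 440. -173.   62.]]
ring [[ 432. -261.   29.]]
-350 30 701.0 | -350 90 721.0 | -350 200 764.0 | -350 330 None | 
-300 30 652.0 | -300 90 660.0 | -300 200 801.0 | -300 330 None | 
-250 30 652.0 | -250 90 679.0 | -250 200 791.0 | -250 330 None | 
-200 30 649.0 | -200 90 654.0 | -200 200 789.0 | -200 330 None | 
-150 30 674.0 | -150 90 676.0 | -150 200 758.0 | -150 330 None | 
-100 30 852.0 | -100 90 852.0 | -100 200 None | -100 330 None | 
-50 30 823.0 | -50 90 None | -50 200 None | -50 330 None | 
0 30 781.0 | 0 90 849.0 | 0 200 None | 0 330 None | 
50 30 779.0 | 50 90 843.0 | 50 200 None | 50 330 None | 
100 30 920.0 | 100 90 920.0 | 100 200 None | 100 330 None | 
150 30 481.0 | 150 90 481.0 | 150 200 546.0 | 150 330 547.0 | 
400.3642929839458
shift -482.6 -526.9 -85.7 wz 65.6 now tip [258.1 569.2 214.3] [180.   -0.  155.6] j6 -0.11
```

Request:
jog_arm(
  motion=[
    [0,0,0,-37,-45,-8,95],
    [0,0,0,-37,-45,-8,95],
    [0,0,0,-37,-45,-8,95],
    [0,0,0,-37,-45,-8,95],
    [0,0,0,-37,-45,-8,95],
    [0,0,0,-37,-45,-8,95],
    [0,0,0,-37,-45,-8,95],
    [0,0,0,-37,-45,-8,95],
    [0,0,0,-37,-45,-8,95],
    [0,0,0,-37,-45,-8,95],
  ],
)

```text
t: 2.4
eef_pos: [409.3, 4.6, 372.8]
tcp_rot: [3.141, 0.001, 2.716]
ft_force: [1.4, 0.8, -1.0]
opening: 0.997
grip_force: 0.0
```

Request:
jog_arm(
  motion=[
    [0,0,0,-37,-45,-8,95],
    [0,0,0,-37,-45,-8,95],
    [0,0,10.6,0,0,0,95],
    [0,0,10.6,0,0,0,95],
    [0,0,10.6,0,0,0,95],
    [0,0,10.6,0,0,0,95],
    [0,0,10.6,0,0,0,95],
    [0,0,10.6,0,0,0,95],
    [0,0,2,0,0,0,95],
    [0,0,0,0,0,0,95],
  ],
)

```text
t: 3.65
eef_pos: [439.4, -106.0, 388.3]
tcp_rot: [3.141, -0.0, 1.574]
ft_force: [-0.5, 0.3, 0.1]
opening: 1.0
grip_force: 0.0
```

Run:
```python
from h import *
go(440,-110,300,90)
c=env.read_camera("wrist");save(c,"w1");W=cloud(c);np.savez("w1.npz",W=W,color=c["color"])
print(env.state()["t"],np.linalg.inv(c["world_to_cam"]).round(2),c["camera_matrix"])
```

```text
shift -4.0 0.6 10.3 wz 0.2 now tip [ 439.4 -106.   310.3] [180.   -0.   90.2] j6 -0.39
3.7 [[ 1.0000e+00 -0.0000e+00 -0.0000e+00  4.3964e+02]
 [ 0.0000e+00  9.7000e-01  2.6000e-01 -3.3580e+01]
 [-0.0000e+00 -2.6000e-01  9.7000e-01  4.7947e+02]
 [ 0.0000e+00  0.0000e+00  0.0000e+00  1.0000e+00]] [[318.33655829   0.         313.31405081]
 [  0.         318.33655829 194.23547584]
 [  0.           0.           1.        ]]
```

View pics/w1.png

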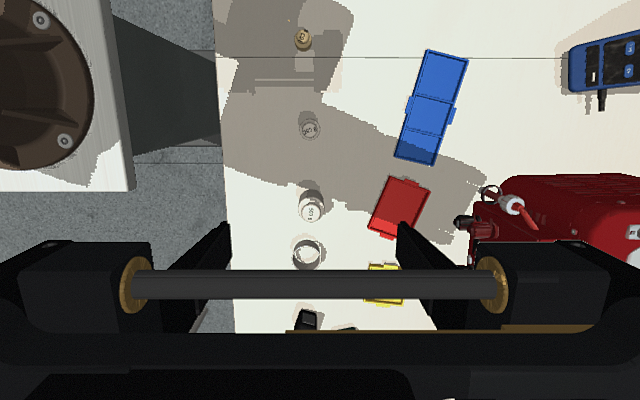

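The wrist camera sees the three weights at (303,40), (310,127) and (312,205), and the ring at (307,252). The blue tray is around (432,105) and the red one around (400,207). I'll rectify the tray area so the bays can be told apart, and measure the weights.

```bash
cat >> h.py <<'E'
def rect(c,x0,x1,y0,y1,z,s):
    "orthophoto at height z: column=(y1-y)*s, row=(x1-x)*s"
    q=np.float32([[x1,y1],[x1,y0],[x0,y0],[x0,y1]]);K=np.array(c["camera_matrix"]);T=np.array(c["world_to_cam"])
    p=np.c_[q,np.full(4,z),np.ones(4)]@T.T;uv=np.c_[K[0,2]-K[0,0]*p[:,0]/p[:,2],K[1,2]+K[1,1]*p[:,1]/p[:,2]]
    w,h=int((y1-y0)*s),int((x1-x0)*s)
    return cv2.warpPerspective(c["color"],cv2.getPerspectiveTransform(np.float32(uv),np.float32([[0,0],[w,0],[w,h],[0,h]])),(w,h))
E
python3 - <<'E'
from h import *
c=env.read_camera("wrist");W=cloud(c)
o=rect(c,540,670,-240,60,11,2.6);cv2.imwrite("pics/ortho1.png",o[:,:,::-1])
print("blue",tray(c,HUE["blue"],11,(385,40,480,180)))
print("red",tray(c,HUE["red"],11,(355,160,440,245)))
for n,x,y,h in(("s",433,51,44),("m",438,-65,52),("b",440,-173,66),("ring",432,-261,29)):
    m=(np.hypot(W[...,0]-x,W[...,1]-y)<45)&(W[...,2]>6)
    P=W[m];t=P[P[:,2]>np.percentile(P[:,2],98)-5]
    print(n,m.sum(),P.min(0).round(),P.max(0).round(),"top",t.mean(0).round(1), "mid",((t.min(0)+t.max(0))/2).round(1))
m=(W[...,0]>625)&(W[...,0]<720)&(W[...,1]<-110)&(W[...,1]>-300)&(W[...,2]>15)
for zz in range(20,200,20):
    q=m&(abs(W[...,2]-zz)<10); print(zz,np.nanpercentile(W[...,0][q],[1,5,20]).round() if q.sum()>5 else None,end=" ")
E
```

```text
blue [605.3, -35.5, 76.9, 69.6, 151.2]
red [571.3, -185.0, 69.0, 66.7, 98.4]
s 298 [414.  42.   7.] [436.  64.  45.] top [425.4  53.4  42.1] mid [425.4  53.4  42. ]
m 38842 [395. -89.   8.] [482. -48. 438.] top [428.6 -81.2 434. ] mid [436.4 -82.6 434.7]
b 676 [ 418. -189.    6.] [ 455. -154.   66.] top [ 436.3 -172.3   63.3] mid [ 435.9 -172.8   63.3]
ring 347 [ 407. -282.    6.] [ 451. -238.   29.] top [ 428.7 -259.    27.1] mid [ 428.6 -258.5   26.8]
20 [650. 681. 683.] 40 [650. 652. 661.] 60 [674. 675. 682.] 80 [650. 651. 660.] 100 [676. 677. 682.] 120 [683. 683. 684.] 140 [683. 684. 686.] 160 [683. 685. 697.] 180 [717. 717. 718.]
```

View pics/ortho1.png

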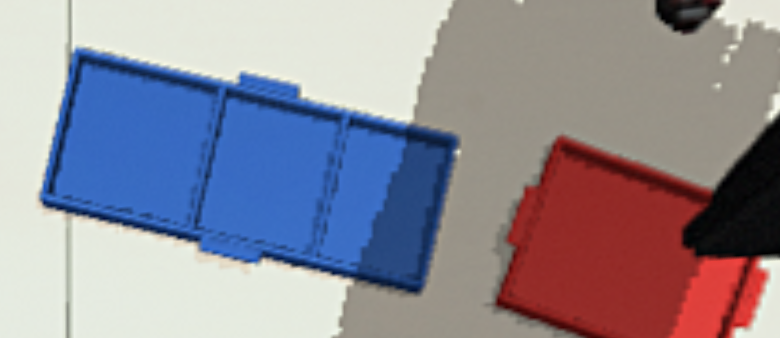

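The largest bay is at the +y end of the blue tray, on the left of the orthophoto. The red tray centre is near (572,-185). I'll start with the small weight, using a yaw of 120° that clears the variac.

Request:
jog_arm(
  motion=[
    [0,0,-10,0,0,0,60],
    [0,0,-10,0,0,0,60],
    [0,0,-10,0,0,0,60],
    [0,0,0,24,11.5,40,60],
    [0,0,0,24,11.5,40,60],
    [0,0,0,24,11.5,40,60],
    [0,0,0,24,11.5,40,60],
    [0,0,0,24,11.5,40,60],
    [0,0,0,24,11.5,40,60],
    [0,0,0,0,0,0,60],
  ],
)

```text
t: 5.0
eef_pos: [426.3, 54.3, 146.5]
tcp_rot: [-3.138, -0.003, 2.098]
ft_force: [-0.3, -1.0, 1.0]
opening: 0.632
grip_force: 0.0
```

Run:
```python
from h import *
go(427,53,10,120)
c=env.read_camera("wrist");save(c,"w2");W=cloud(c)
m=(np.hypot(W[...,0]-427,W[...,1]-53)<35)&(W[...,2]>6)&(W[...,2]<48)
P=W[m];t=P[P[:,2]>38];print(m.sum(),P.min(0).round(1),P.max(0).round(1),t.mean(0).round(1))
m=(np.hypot(W[...,0]-435,W[...,1]+65)<35)&(W[...,2]>6)&(W[...,2]<56)
P=W[m]
if len(P):print("mid",m.sum(),P.min(0).round(1),P.max(0).round(1))
```

```text
shift -1.4 -0.0 58.5 wz 0.2 now tip [426.3  54.3  68.5] [-1.798e+02 -1.000e-01  1.202e+02] j6 -0.56
1038 [413.5  44.6   6. ] [436.5  66.3  44.5] [424.9  55.6  42. ]
mid 566 [419.9 -59.3   6.1] [447.1 -46.   30.6]
```

View pics/w2.png

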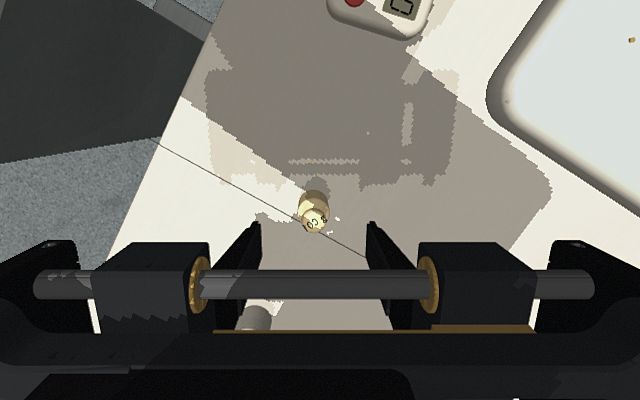

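The weight sits centred between the fingers at about (315,215). Going down to grip it.

Request:
jog_arm(
  motion=[
    [0,0,0,1,0,30,60],
    [0,0,0,0,0,28,60],
    [0,0,0,0,0,0,15],
    [0,0,0,0,0,0,15],
    [0,0,0,0,0,0,15],
    [0,0,0,0,0,0,15],
    [0,0,0,0,0,-30,15],
    [0,0,0,0,0,-30,15],
    [0,0,0,0,0,0,15],
  ],
)

```text
t: 6.18
eef_pos: [427.2, 54.2, 151.9]
tcp_rot: [3.138, 0.002, 2.095]
ft_force: [0.0, 0.8, -0.9]
opening: 0.223
grip_force: 30.0
```

Run:
```python
from h import *
go(592,-88,70,120)
```

```text
shift -205.5 71.5 3.9 wz 0.0 now tip [427.2  54.2  73.9] [1.798e+02 1.000e-01 1.200e+02] j6 -0.55
```

Request:
jog_arm(
  motion=[
    [0,0,0,-51,18,0,15],
    [0,0,0,-51,18,0,15],
    [0,0,0,-51,18,0,15],
    [0,0,0,-52,18,0,15],
    [0,0,0,0,0,0,15],
    [0,0,0,0,0,0,15],
  ],
)

```text
t: 6.92
eef_pos: [590.7, -87.2, 148.9]
tcp_rot: [-3.14, -0.002, 2.094]
ft_force: [-0.3, -0.4, -1.1]
opening: 0.223
grip_force: 30.0
```

Run:
```python
from h import *
go(592,-88,14,120)
c=env.read_camera("wrist");save(c,"w3")
print(tray(c,HUE["blue"],11))
```

```text
shift -1.4 0.7 56.9 wz -0.0 now tip [590.7 -87.2  70.9] [-1.799e+02 -1.000e-01  1.200e+02] j6 -0.78
[606.2, -35.1, 77.2, 69.8, 150.8]
```

View pics/w3.png

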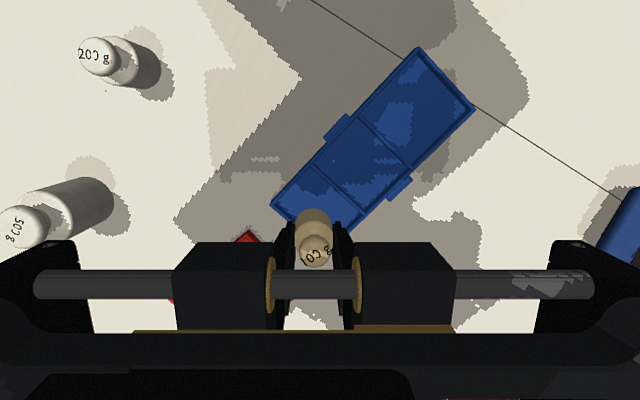

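The small weight hangs upright over the smallest bay, at about (315,235). Lowering and releasing it.

Request:
jog_arm(
  motion=[
    [0,0,0,-1,0,25,15],
    [0,0,0,0,0,20,15],
    [0,0,0,0,0,8,15],
    [0,0,0,0,0,3,15],
    [0,0,0,0,0,0,15],
    [0,0,0,0,0,0,15],
  ],
)

```text
t: 7.72
eef_pos: [591.3, -88.0, 97.1]
tcp_rot: [-3.141, 0.001, 2.096]
ft_force: [-11.4, -2.9, 30.0]
opening: 0.232
grip_force: 30.4
```

Run:
```python
from h import *
go(592,-88,14,120)
c=env.read_camera("wrist");save(c,"w4");W=cloud(c)
print(tray(c,HUE["blue"],11))
s=env.read_camera("side");cv2.imwrite("pics/w4b.png",np.vstack([cv2.resize(c["color"][150:300,220:460],None,fx=2,fy=2),cv2.resize(s["color"][140:240,310:430],None,fx=4,fy=3)[:,:480]])[:,:,::-1])
m=(np.hypot(W[...,0]-592,W[...,1]+88)<14)&(W[...,2]>38)&(W[...,2]<60);print(W[m].mean(0),W[m].max(0))
```

```text
shift -0.3 0.6 5.1 wz 0.1 now tip [591.3 -88.   19.1] [-180.     0.   120.1] j6 -0.78
[606.0, -35.1, 77.1, 69.6, 150.5]
[590.07578437 -84.78000619  45.11216443] [604.89620324 -74.62303708  58.77219492]
```

View pics/w4b.png

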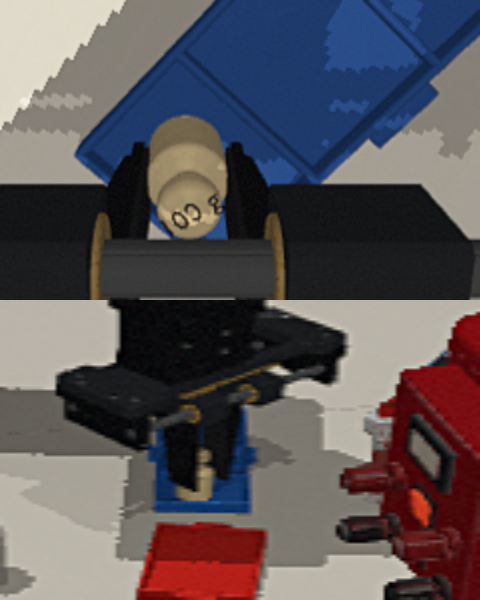

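The weight looks to be inside the bay, and the upward force says it's on the floor. I'll release it and check.

Request:
jog_arm(
  motion=[
    [0,0,0,0,0,-3,15],
    [0,0,0,0,0,0,35],
    [0,0,0,0,0,0,35],
    [0,0,0,0,0,-25,40],
    [0,0,0,0,0,-40,50],
    [0,0,0,0,0,0,50],
  ],
)

```text
t: 8.57
eef_pos: [592.9, -88.3, 164.5]
tcp_rot: [3.139, 0.003, 2.095]
ft_force: [-0.1, -0.3, 0.1]
opening: 0.513
grip_force: 0.0
```

Run:
```python
from h import *
c=env.read_camera("wrist");W=cloud(c)
m=(np.hypot(W[...,0]-592,W[...,1]+88)<25)&(W[...,2]>38)&(W[...,2]<60);print(np.median(W[m],0),W[m].max(0))
cv2.imwrite("pics/w5.png",c["color"][:,:,::-1])
go(433,-68,80,80)
```

```text
[590.23520604 -84.65691205  45.15556239] [598.68198617 -77.48055375  47.50037197]
shift 97.2 -127.8 4.9 wz 40.0 now tip [592.3 -88.2  84.9] [1.799e+02 1.000e-01 1.200e+02] j6 -0.78
```

View pics/w5.png

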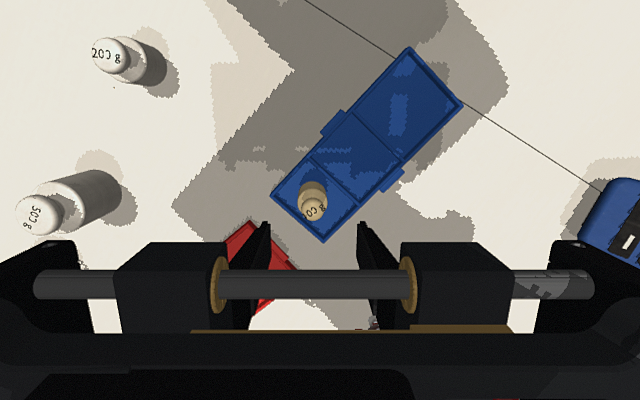

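The small weight stands upright in the smallest bay at about (313,205), with its top at 47 mm. Next, the middle weight.

Run:
```python
from h import *
c=env.read_camera("wrist")
print(plane(c,(110,54),52).round(1),plane(c,(38,216),66).round(1))
W=cloud(c)
for x,y in((436,-65),(438,-173)):
    m=(np.hypot(W[...,0]-x,W[...,1]-y)<40)&(W[...,2]>6)&(W[...,2]<70);P=W[m];print(P.min(0).round(),P.max(0).round(),P[P[:,2]>P[:,2].max()-6].mean(0).round(1))
```

```text
[[437.4 -58.8  52. ]] [[ 440.  -167.7   66. ]]
[424. -76.   6.] [450. -47.  52.] [435.6 -60.7  49. ]
[ 418. -191.    6.] [ 456. -153.   66.] [ 437.7 -171.    63.2]
```

Request:
jog_arm(
  motion=[
    [0,0,8.6,0,0,0,60],
    [0,0,8.6,0,0,0,60],
    [0,0,8.6,0,0,0,60],
    [0,0,8.6,0,0,0,60],
    [0,0,8.6,0,0,0,60],
    [0,0,0,-3,-52.5,0,60],
    [0,0,0,-3,-52.5,0,60],
    [0,0,0,-3,-52.5,0,60],
    [0,0,0,0,0,15,60],
    [0,0,0,0,0,0,60],
  ],
)

```text
t: 9.93
eef_pos: [436.0, -61.5, 146.1]
tcp_rot: [-3.139, -0.0, 1.344]
ft_force: [0.8, -0.4, 1.1]
opening: 0.631
grip_force: 0.0
```

Run:
```python
from h import *
go(437,-61.5,12,77)
c=env.read_camera("wrist");W=cloud(c)
m=(np.hypot(W[...,0]-437,W[...,1]+62)<26)&(W[...,2]>6)&(W[...,2]<55);P=W[m];print(P.min(0).round(),P.max(0).round(),P[P[:,2]>P[:,2].max()-6].mean(0).round(1))
```

```text
shift 0.2 1.0 56.1 wz -0.0 now tip [436.  -61.5  68.1] [-179.8   -0.    77. ] j6 -0.06
[420. -73.   6.] [449. -47.  52.] [434.4 -60.1  49. ]
```

Request:
jog_arm(
  motion=[
    [0,0,0,1,0,30,60],
    [0,0,0,0,0,26,60],
    [0,0,0,0,0,0,20],
    [0,0,0,0,0,0,20],
    [0,0,0,0,0,0,20],
    [0,0,0,0,0,0,20],
    [0,0,0,0,0,-30,20],
    [0,0,0,0,0,-40,20],
    [0,0,0,0,0,0,20],
  ],
)

```text
t: 11.1
eef_pos: [437.6, -60.8, 163.5]
tcp_rot: [3.136, 0.0, 1.344]
ft_force: [-0.3, 0.7, -1.8]
opening: 0.29
grip_force: 30.0
```

Run:
```python
from h import *
go(603.8,-42.7,80,77)
```

```text
shift 55.0 157.9 5.5 wz 0.0 now tip [437.6 -60.8  85.5] [179.7   0.   77. ] j6 -0.06
```

Request:
jog_arm(
  motion=[
    [0,0,0,18.3,52.6,0,20],
    [0,0,0,18.3,52.6,0,20],
    [0,0,0,18.4,52.7,0,20],
    [0,0,0,0,0,0,20],
    [0,0,0,0,0,30,20],
    [0,0,0,0,0,24,20],
    [0,0,0,0,0,0,20],
  ],
)

```text
t: 11.98
eef_pos: [601.5, -42.5, 105.1]
tcp_rot: [-3.137, 0.0, 1.344]
ft_force: [-0.5, 0.3, -1.5]
opening: 0.294
grip_force: 30.0
```

Run:
```python
from h import *
go(603.8,-42.7,14,77)
c=env.read_camera("wrist");save(c,"w6")
```

```text
shift 0.3 2.3 13.1 wz -0.0 now tip [601.5 -42.5  27.1] [-179.7    0.    77. ] j6 0.05
```

View pics/w6.png

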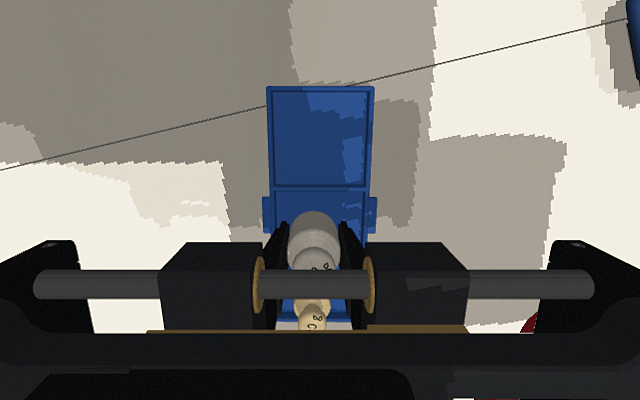

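The weight is over the middle bay at about (315,240), and the tray's centre line is some 2 mm further along tool +y.

Request:
jog_arm(
  motion=[
    [0,0,0,0,2,4,20],
    [0,0,0,0,0,4,20],
    [0,0,0,0,0,3,20],
    [0,0,0,0,0,0,20],
  ],
)

```text
t: 12.52
eef_pos: [604.9, -43.0, 96.1]
tcp_rot: [-3.141, -0.0, 1.344]
ft_force: [0.3, 0.4, -2.1]
opening: 0.289
grip_force: 30.0
```

Not touching yet, so a little further down, then release.

Request:
jog_arm(
  motion=[
    [0,0,0,0,0,1,20],
    [0,0,0,0,0,0,20],
    [0,0,0,0,0,0,38],
    [0,0,0,0,0,0,38],
    [0,0,0,0,0,0,38],
    [0,0,0,0,0,-25,45],
    [0,0,0,0,0,-50,50],
    [0,0,0,0,0,0,60],
  ],
)

```text
t: 13.52
eef_pos: [606.1, -43.2, 173.6]
tcp_rot: [3.136, -0.0, 1.344]
ft_force: [0.3, 0.2, -0.1]
opening: 0.58
grip_force: 0.0
```

Run:
```python
from h import *
c=env.read_camera("wrist");W=cloud(c)
m=(np.hypot(W[...,0]-604,W[...,1]+43)<25)&(W[...,2]>46)&(W[...,2]<60);print(np.median(W[m],0),W[m].max(0))
print(tray(c,HUE["blue"],11))
go(437,-171,85,77)
```

```text
[605.48107746 -43.08275606  52.12936599] [615.28897641 -34.02809794  55.10174961]
[607.2, -33.5, 76.8, 69.8, 148.2]
shift -162.5 -135.3 8.6 wz 0.0 now tip [605.4 -43.1  93.6] [179.8  -0.   77. ] j6 0.05
```

Request:
jog_arm(
  motion=[
    [0,0,0,-40.6,-33.8,0,70],
    [0,0,0,-40.6,-33.8,0,70],
    [0,0,0,-40.6,-33.8,0,70],
    [0,0,0,-40.6,-33.8,0,70],
    [0,0,0,0,0,8,70],
    [0,0,0,0,0,0,70],
  ],
)

```text
t: 14.32
eef_pos: [436.8, -170.8, 161.3]
tcp_rot: [-3.14, -0.001, 1.343]
ft_force: [0.4, -0.4, -0.7]
opening: 0.737
grip_force: 0.0
```

Run:
```python
from h import *
c=env.read_camera("wrist");W=cloud(c)
m=(np.hypot(W[...,0]-437,W[...,1]+172)<28)&(W[...,2]>6)&(W[...,2]<69);P=W[m];print(P.min(0).round(),P.max(0).round(),P[P[:,2]>P[:,2].max()-6].mean(0).round(1))
go(437,-171,12,77)
```

```text
[ 418. -188.    6.] [ 455. -154.   66.] [ 436.5 -171.8   63.2]
shift -0.5 -0.1 71.6 wz 0.0 now tip [ 437.2 -170.5   83.6] [-180.   -0.   77.] j6 -0.29
```

Request:
jog_arm(
  motion=[
    [0,0,0,0,0,40,70],
    [0,0,0,0,0,31,70],
    [0,0,0,0,0,0,30],
    [0,0,0,0,0,0,30],
    [0,0,0,0,0,0,30],
    [0,0,0,0,0,0,30],
    [0,0,0,0,0,-35,30],
    [0,0,0,0,0,-40,30],
    [0,0,0,0,0,0,30],
  ],
)

```text
t: 15.5
eef_pos: [437.3, -171.1, 168.4]
tcp_rot: [3.137, 0.001, 1.344]
ft_force: [-0.2, 0.2, -5.2]
opening: 0.392
grip_force: 30.0
```

Run:
```python
from h import *
go(616,9.3,85,77)
```

```text
shift 216.0 133.6 5.4 wz -0.0 now tip [ 437.3 -171.1   90.4] [1.797e+02 1.000e-01 7.700e+01] j6 -0.29
```

Request:
jog_arm(
  motion=[
    [0,0,0,43.2,26.7,0,30],
    [0,0,0,43.2,26.7,0,30],
    [0,0,0,43.2,26.7,0,30],
    [0,0,0,43.2,26.7,0,30],
    [0,0,0,43.2,26.8,0,30],
    [0,0,0,0,0,0,30],
    [0,0,0,0,0,30,30],
    [0,0,0,0,0,28,30],
    [0,0,0,0,0,0,30],
  ],
)

```text
t: 16.62
eef_pos: [613.7, 9.2, 105.3]
tcp_rot: [-3.136, 0.001, 1.343]
ft_force: [0.5, -0.8, -4.0]
opening: 0.389
grip_force: 30.0
```

Run:
```python
from h import *
go(616,9.3,15,77)
c=env.read_camera("wrist");save(c,"w7")
```

```text
shift 0.6 2.2 12.3 wz -0.0 now tip [613.7   9.2  27.3] [-179.7    0.    77. ] j6 0.13
```

View pics/w7.png

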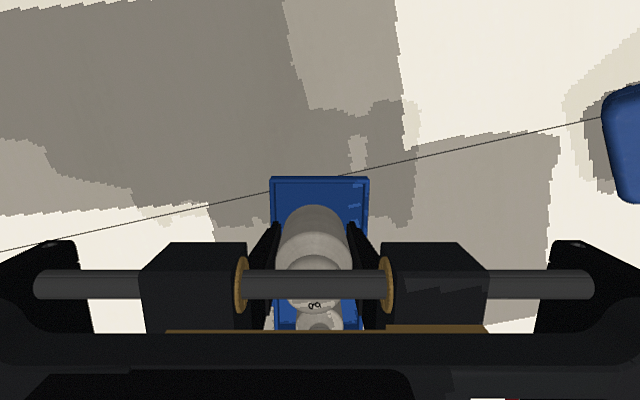

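The big weight is over the largest bay at about (315,240), so I'll nudge it 2 mm, lower it and release.

Request:
jog_arm(
  motion=[
    [0,0,0,0,2,5,30],
    [0,0,0,0,0,5,30],
    [0,0,0,0,0,3,30],
    [0,0,0,0,0,0,30],
    [0,0,0,0,0,0,48],
    [0,0,0,0,0,0,48],
    [0,0,0,0,0,0,48],
    [0,0,0,0,0,-30,55],
    [0,0,0,0,0,-55,60],
    [0,0,0,0,0,0,70],
  ],
)

```text
t: 17.92
eef_pos: [618.7, 9.1, 184.2]
tcp_rot: [3.135, -0.001, 1.344]
ft_force: [0.8, -0.9, 0.2]
opening: 0.686
grip_force: 0.0
```

Run:
```python
from h import *
c=env.read_camera("wrist");W=cloud(c)
m=(np.hypot(W[...,0]-616,W[...,1]-9)<25)&(W[...,2]>58)&(W[...,2]<80);print(np.median(W[m],0),W[m].max(0))
go(429.5,-259.5,85,77)
print(env.state()["ft_force"])
```

```text
[617.74768249   8.29974555  66.204507  ] [630.94303334  20.44454252  68.74082192]
shift -304.1 -123.2 19.0 wz 0.0 now tip [617.9   9.1 104. ] [179.8  -0.   77. ] j6 0.13
[ 0.22229247  0.64845913 -0.30009372]
```

All three weights are placed. Next, the ring, with the gripper turned so its body clears the variac.

Request:
jog_arm(
  motion=[
    [0,0,0,-50.7,-20.5,0,70],
    [0,0,0,-50.7,-20.5,0,70],
    [0,0,0,-50.7,-20.5,0,70],
    [0,0,0,-50.7,-20.5,0,70],
    [0,0,0,-50.7,-20.5,0,70],
    [0,0,0,-50.6,-20.7,0,75],
    [0,0,-10.4,0,0,0,75],
    [0,0,-10.4,0,0,0,75],
    [0,0,-10.4,0,0,0,75],
    [0,0,-10.4,0,0,0,75],
  ],
)

```text
t: 19.23
eef_pos: [428.6, -259.3, 179.1]
tcp_rot: [-3.141, -0.002, 2.076]
ft_force: [0.1, -0.3, -0.3]
opening: 0.79
grip_force: 0.0
```

Request:
jog_arm(
  motion=[
    [0,0,-10.4,0,0,0,75],
    [0,0,-10.4,0,0,0,75],
    [0,0,-10.4,0,0,0,75],
    [0,0,-10.4,0,0,0,75],
    [0,0,-10.4,0,0,20,75],
    [0,0,0,0,0,0,75],
  ],
)

```text
t: 19.98
eef_pos: [428.3, -259.0, 158.6]
tcp_rot: [3.14, -0.003, 2.976]
ft_force: [0.5, 0.1, 0.3]
opening: 0.788
grip_force: 0.0
```

Run:
```python
from h import *
c=env.read_camera("wrist");W=cloud(c)
m=(np.hypot(W[...,0]-429,W[...,1]+259)<32)&(W[...,2]>6)&(W[...,2]<33);P=W[m];print(m.sum(),P.min(0).round(),P.max(0).round(),P[P[:,2]>24].mean(0).round(1))
go(429,-259.5,12,170)
save(c,"w8")
```

```text
1285 [ 406. -283.    6.] [ 452. -237.   29.] [ 430.5 -260.6   26.6]
shift -0.4 -0.2 69.4 wz 0.4 now tip [ 428.6 -259.2   81.4] [ 1.799e+02 -1.000e-01  1.704e+02] j6 -2.08
```

View pics/w8.png

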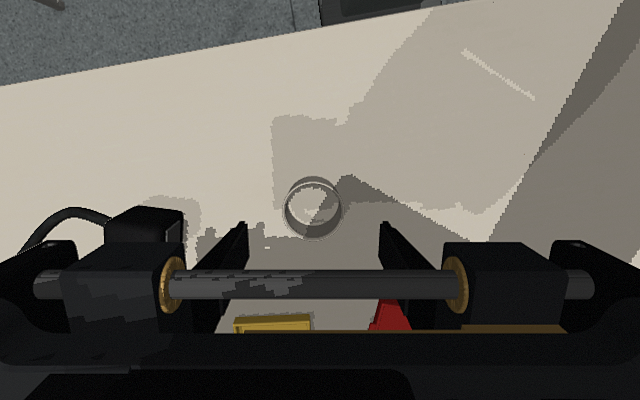

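The ring is centred at about (313,208) between the fingers, with the plug well clear to the left. Gripping it.

Request:
jog_arm(
  motion=[
    [0,0,0,0,0,40,75],
    [0,0,0,0,0,29,75],
    [0,0,0,0,0,0,38],
    [0,0,0,0,0,0,38],
    [0,0,0,0,0,0,38],
    [0,0,0,0,0,0,38],
    [0,0,0,0,0,-30,38],
    [0,0,0,0,0,-30,38],
    [0,0,0,0,0,0,38],
  ],
)

```text
t: 21.15
eef_pos: [429.5, -259.8, 153.2]
tcp_rot: [-3.14, 0.004, 2.977]
ft_force: [0.2, -0.5, -0.6]
opening: 0.469
grip_force: 30.0
```

Run:
```python
from h import *
go(562,-318,70,170)
c=env.read_camera("top");
print(tray(c,HUE["yellow"],11,(380,155,425,205)))
o=rect(c,515,615,-370,-265,11,5);cv2.imwrite("pics/yel.png",o[:,:,::-1])
```

```text
shift -140.2 -35.7 5.2 wz 0.6 now tip [ 429.5 -259.8   75.2] [-179.9    0.2  170.6] j6 -2.08
[570.2, -318.3, 96.2, 72.4, 50.4]
```

View pics/yel.png

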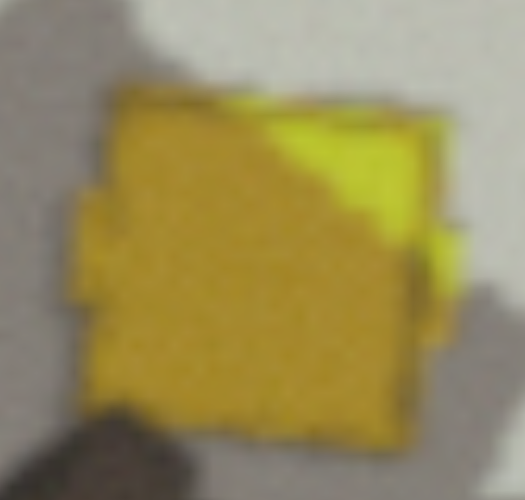

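The yellow tray is centred at (266,269) in the crop, which is world (561,-318).

Request:
jog_arm(
  motion=[
    [0,0,0,-46.7,-12,0,38],
    [0,0,0,-46.7,-12,0,38],
    [0,0,0,-46.6,-11.7,0,38],
    [0,0,0,0,0,0,38],
    [0,0,0,0,0,24,38],
    [0,0,0,0,0,20,38],
    [0,0,0,0,0,0,38],
  ],
)

```text
t: 22.08
eef_pos: [560.3, -317.0, 105.1]
tcp_rot: [3.14, -0.004, 2.977]
ft_force: [0.0, -0.1, 0.5]
opening: 0.466
grip_force: 30.0
```

Run:
```python
from h import *
go(561.5,-318,14,170)
c=env.read_camera("wrist");save(c,"w9")
```

```text
shift -1.4 -0.8 13.1 wz 0.6 now tip [ 560.3 -317.    27.1] [179.9  -0.2 170.6] j6 -2.02
```

View pics/w9.png

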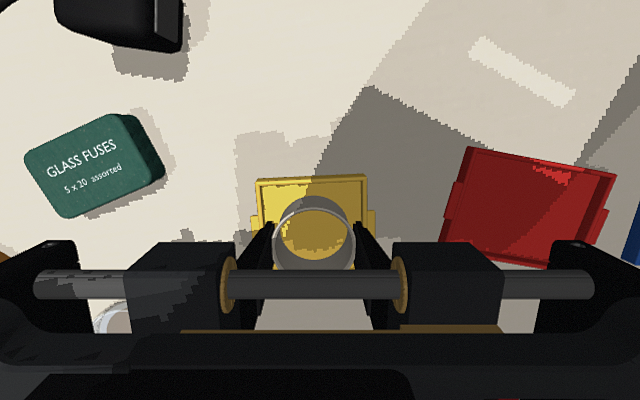

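The ring is centred over the yellow tray at about (313,235). The tin also shows here, at (95,165).

Request:
jog_arm(
  motion=[
    [0,0,0,-1,0,5,38],
    [0,0,0,0,0,5,38],
    [0,0,0,0,0,2,38],
    [0,0,0,0,0,0,38],
    [0,0,0,0,0,0,56],
    [0,0,0,0,0,0,56],
    [0,0,0,0,0,0,56],
    [0,0,0,0,0,-30,65],
    [0,0,0,0,0,-45,75],
    [0,0,0,0,0,0,85],
  ],
)

```text
t: 23.38
eef_pos: [563.2, -318.3, 173.5]
tcp_rot: [-3.139, 0.005, 2.978]
ft_force: [0.3, 0.1, -1.0]
opening: 0.838
grip_force: 0.0
```

Run:
```python
from h import *
c=env.read_camera("wrist");W=cloud(c)
m=(np.hypot(W[...,0]-561.5,W[...,1]+318)<34)&(W[...,2]>22)&(W[...,2]<50);P=W[m];print(P.min(0),P.max(0),P[P[:,2]>27].mean(0))
print("yellow",tray(c,HUE["yellow"],11),"tin",tray(c,HUE["green"],20))
go(500,-436,60,105)
go(500,-436,60,15)
```

```text
[ 538.67775036 -341.24663235   22.01615386] [ 584.52919465 -295.49885147   31.95613578] [ 563.05247467 -318.71921103   29.71425711]
yellow [549.5, -335.4, 160.3, 58.0, 38.2] tin [498.9, -433.4, 103.6, 68.5, 42.5]
shift 42.4 -126.7 33.6 wz 65.6 now tip [ 562.5 -317.9   93.6] [-1.799e+02  1.000e-01  1.706e+02] j6 -2.02
shift 42.4 -126.7 33.6 wz -24.4 now tip [ 562.5 -317.9   93.6] [-1.799e+02  1.000e-01  1.706e+02] j6 -2.02
```

The ring is seated, with its top at 32 mm. For the tin I'll grip across the 64 mm length, so the gripper body stays clear of the variac when placing.

Request:
jog_arm(
  motion=[
    [0,0,-7.8,0,0,0,95],
    [0,0,-7.8,0,0,0,95],
    [0,0,-7.8,0,0,0,95],
    [0,0,0,29.8,-32.6,0,95],
    [0,0,0,29.8,-32.6,0,95],
    [0,0,0,29.8,-32.6,20,95],
    [0,0,0,0,0,0,95],
    [0,0,0,0,0,0,95],
  ],
)

```text
t: 24.42
eef_pos: [499.1, -433.7, 149.3]
tcp_rot: [3.14, -0.001, -2.898]
ft_force: [0.9, -0.6, -0.1]
opening: 1.003
grip_force: 0.0
```

Run:
```python
from h import *
c=env.read_camera("wrist");W=cloud(c)
print("tin",tray(c,HUE["green"],20))
m=(abs(W[...,0]-430)<50)&(abs(W[...,1]+390)<50)&(W[...,2]>25)&(W[...,2]<70);P=W[m]
if len(P):print("plug",P.min(0).round(),P.max(0).round())
go(499.5,-434.5,10,194)
save(c,"w10")
```

```text
tin [497.0, -438.0, 104.0, 62.4, 44.8]
plug [ 407. -424.   25.] [ 477. -367.   70.]
shift 0.3 -1.0 61.8 wz 0.0 now tip [ 499.6 -433.4   71.8] [ 180.   -0. -166.] j6 -2.63
```

View pics/w10.png

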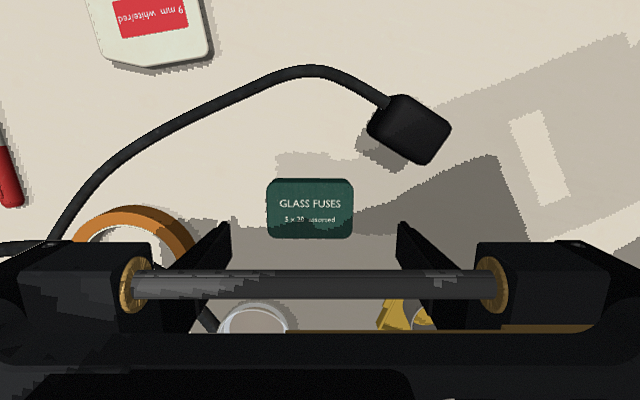

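The tin is centred at about (310,208) between the fingers, and the plug, tape and dish are all clear. Gripping it.

Request:
jog_arm(
  motion=[
    [0,0,0,0,-1.5,30,95],
    [0,0,0,0,0,25,95],
    [0,0,0,0,0,6,95],
    [0,0,0,0,0,0,55],
    [0,0,0,0,0,0,55],
    [0,0,0,0,0,0,55],
    [0,0,0,0,0,0,55],
    [0,0,0,0,0,-30,55],
    [0,0,0,0,0,-30,55],
    [0,0,0,0,0,0,55],
  ],
)

```text
t: 25.72
eef_pos: [500.0, -436.2, 151.4]
tcp_rot: [-3.138, 0.002, -2.897]
ft_force: [-0.6, -0.0, -0.9]
opening: 0.664
grip_force: 30.0
```

Run:
```python
from h import *
go(571.5,-185.2,70,160)
```

```text
shift -130.1 226.3 3.4 wz 34.0 now tip [ 500.  -436.2   73.4] [-1.798e+02  1.000e-01 -1.660e+02] j6 -2.63
```

Request:
jog_arm(
  motion=[
    [0,0,0,-26,45.2,0,55],
    [0,0,0,-26,45.2,0,55],
    [0,0,0,-26,45.2,0,55],
    [0,0,0,-26,45.3,0,55],
    [0,0,0,-26,45.3,0,55],
    [0,0,8.5,0,0,0,55],
    [0,0,8.5,0,0,0,55],
    [0,0,8.5,0,0,0,55],
    [0,0,8.5,0,0,0,55],
    [0,0,0,0,0,20,55],
  ],
)

```text
t: 26.98
eef_pos: [571.1, -184.8, 129.0]
tcp_rot: [3.142, 0.001, 2.79]
ft_force: [-0.2, 0.3, -0.7]
opening: 0.666
grip_force: 30.0
```

Run:
```python
from h import *
go(571.5,-185.2,14,160)
c=env.read_camera("wrist");save(c,"w11")
```

```text
shift -0.5 -0.2 37.0 wz -0.1 now tip [ 571.1 -184.8   51. ] [1.800e+02 1.000e-01 1.599e+02] j6 -1.64
```

View pics/w11.png

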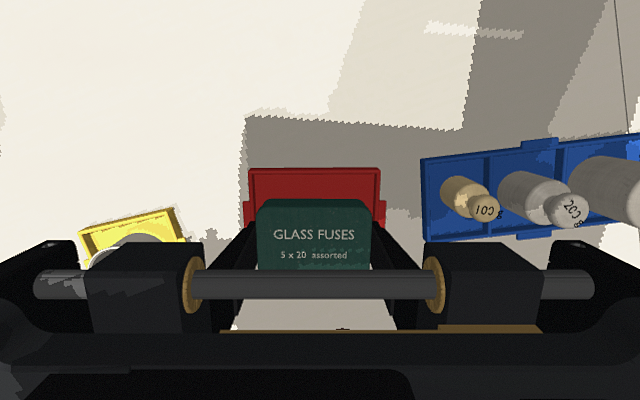

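The tin is squared up over the red tray at about (313,235), and the weights on the right all stand in their bays. Lowering it, easing the last part.

Request:
jog_arm(
  motion=[
    [0,0,0,0,0,20,55],
    [0,0,0,0,0,10,55],
    [0,0,0,0,0,4,55],
    [0,0,0,0,0,2,55],
    [0,0,0,0,0,0,55],
    [0,0,0,0,0,0,72],
    [0,0,0,0,0,0,74],
    [0,0,0,0,0,0,76],
    [0,0,0,0,0,-30,80],
    [0,0,0,0,0,-40,80],
  ],
)

```text
t: 28.28
eef_pos: [570.6, -184.6, 163.3]
tcp_rot: [3.141, -0.002, 2.793]
ft_force: [-0.6, -0.5, 0.0]
opening: 0.837
grip_force: 0.0
```

Request:
jog_arm(
  motion=[
    [0,0,0,30,0,-50,90],
    [0,0,0,50,0,-30,90],
    [0,0,0,50,0,-20,90],
    [0,0,0,0,0,0,90],
    [0,0,0,0,0,0,90],
  ],
)

```text
t: 28.9
eef_pos: [449.3, -140.6, 263.5]
tcp_rot: [-3.142, 0.001, 2.793]
ft_force: [0.1, -0.8, -0.1]
opening: 0.946
grip_force: 0.0
```

Run:
```python
from h import *
old=np.load("top.npz")
print("red",tray(dict(env.read_camera("wrist")),HUE["red"],11))
for n in("wrist","top"):
    c=env.read_camera(n);W=cloud(c)
    roi=None if n=="wrist" else (325,150,377,200)
    try:print(n,"tin",tray(c,HUE["green"],23,roi))
    except Exception as e:print(e)
    m=(abs(W[...,0]-571)<18)&(abs(W[...,1]+185)<18);print("tin top",np.nanmedian(W[m],0),np.nanstd(W[m],0)[2])
    for nm,x,y,h in(("b",616,9,58),("m",604.5,-43,46),("s",591.5,-87,40),("ring",561.5,-318.5,24)):
        m=(np.hypot(W[...,0]-x,W[...,1]-y)<30)&(W[...,2]>h)&(W[...,2]<h+14)
        if m.sum():print(nm,((W[m].min(0)+W[m].max(0))/2).round(1),W[m].max(0)[2].round(1))
print([(env.recognise("top",t)[:1]) for t in("petri_dish","timer")],env.state()["t"],env.state()["opening"])
```

```text
red [547.1, -177.0, 70.1, 14.4, 87.1]
wrist tin [545.2, -176.2, 70.1, 7.6, 56.4]
tin top [ 555.20230382 -172.38678862   19.02945975] 7.822291085236026
ring [ 565.2 -315.9   27.9] 31.7
top tin [570.3, -185.3, 69.1, 37.8, 56.1]
tin top [ 570.90029345 -185.46589456   22.19055339] 3.2351841098134706
b [617.3   5.5  65. ] 71.1
m [604.2 -46.2  52.8] 57.7
s [591.  -87.   45.2] 50.3
ring [ 560.8 -319.6   29.6] 35.2
[[{'location': [459.6, 156.0], 'score': 0.56}], [{'location': [192.8, 245.1], 'score': 0.92}]] 29.15 0.9458732157954295
```

```bash
python3 -c "
from cell import env
print(env.job_done())"
```

```text
the job is handed in; nothing more can be done
None
```

I handed the job in at about 29 s: the three weights, the ring cutter and the tin are all in their bays, and the last camera check showed them seated, with the petri dish and timer unmoved. No verdict came back.

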